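# Fit the grinding cup to the sample mill and bolt it down

## Robot

A 7-joint arm with a two-finger parallel gripper is mounted at the origin on the work surface. World frame = base frame: x ahead of the robot, y to its left, z up, the work surface at z = 0. Lengths are in mm, angles in rad, forces in N, time in s.
With the tool pointing down it reaches from about 375 to 925 mm from the base axis. Payload 3.1 kg.
Tool frame: the origin (TCP) lies between the finger pads; the fingertips stand 22 mm ahead of it and the grasp point (between the pads) lies 3 mm ahead of it; z points along the fingers, y is the line along which they close (so a half turn about z gives the same grasp; the last joint's range is limited). The gripper opens to 85 mm and grips with 20 to 120 N. Pads are 22 mm wide; open, the fingers measure 114 mm over their backs; the gripper's body (76 mm by 85 mm) begins 54 mm behind the grasp point. The pads swing forward as they close: fully open they stand 13 mm farther back than shut.
Start: joints at [1.045, 0.383, 0.044, 1.598, -0.018, 1.161, -0.05], TCP at [269.685, -591.416, 224.269] pointing down, gripper open.
Joint ranges: [-2.61, 2.61], [-0.41, 2.15], [-1.48, 1.57], [0, 2.5], [-1.57, 4.71], [0.05, 1.97], [-2.85, 2.85]. Speed limits (rad/s): [2.79, 2.79, 3.14, 3.14, 3.14, 3.14, 3.14].

## Interface

Orientations are given as a unit quaternion [w, x, y, z].
In Python, from bench import * gives the robot as it stands. The module is installed in compiled form; this text tells all that it offers.
- The arm moves only by the shell command python3 -m pendant 'ROWS' [FORCE]. ROWS is text: rows parted by semicolons, each of 7 numbers parted by spaces: the shift along the world's x, y, z in mm, then the turn, a rotation vector about the world's x, y, z in degrees, then the gripper's target within -1 to 1 (shut at 1, half-way at 0, fully open at -1). In form: x y z rx ry rz jaw; .... A call has 1 to 5 rows; each row shifts and turns the commanded pose from where the row before left it; what a row does not reach is not made up. A row lasts 1/10 s, in which the tool goes at most 50 mm and 8.59 degrees, less where a joint would pass 70% of its speed; a pose out of reach is approached as far as the arm can. A call is refused whole if a number of a shift passes 50 or a number of a turn 8.59, either way. A call with a gripper value outside its range is refused whole. The fingers move at their own pace and stop on an object; FORCE is the grip in N (left out, the last holds). Time passes only in rows, so rows that do not move let the fingers close. It gives the time, the measured TCP pose, the force, the opening and the grip force at its end, in the units of the state.
- state(): the state, without advancing time (a new reading comes with each control period).
- read_camera(name): name is "side" or "top" or "wrist"; returns (picture, depth): 480x640x3 uint8, red, green, blue; 480x640 float32, mm along the optical axis (not along the pixel's ray), 0 where there is no reading.
- get_calibration(name): a dict with "fx", "fy", "cx", "cy" (pixels), "position" and "rotation" of the camera in the world. Camera axes: x right, y down, z forward; pixel columns grow to the right and rows downward; lengths in mm; the calibration is good to about 2 mm. A picture is of the moment at which its call begins: read the wrist's pose just before it. get_calibration takes no time and is no camera call; for the wrist camera it gives the pose at the moment of the call.
- close_job(): hands the job in; it is judged then, once.
The state is a dict: "time": time; "qpos": joint angles; "joint_vel": joint speeds; "tau": joint torques, N m; "tcp_pos": TCP position; "ee_rot": TCP orientation; "contact_force": force on the tool from outside, world axes, zero at the start; "torque": the same for the moment, N m; "width": finger opening in mm; "grasp_force": force on a finger pad.
Only numpy, scipy, OpenCV 4.12 (cv2) and the standard library are available. Lean on these libraries where they do the work, as an engineer would, in place of code of your own. Each camera call takes 0.05 s, during which the arm holds its last target. There are 200 camera calls.

## Task

Fit the grinding cup with the blue grip bar into the mill's pocket: feel gently for the drive, turning the cup to and fro until it drops fully home, then slide the red-knobbed bolt all the way shut over its flange. Do not force the cup down on the sprung drive, let go of everything at the end, and leave the other things on the bench where they are.

Things in the scene. Friction and masses are not known exactly. Their poses are not given: they have to be found in the camera images.
- cup_bar (a point): Steel grinding cup to be fitted, 90 mm tall, about 0.32 kg, with a BLUE upright grip bar on top: 44 mm long along the cup's x, 14 mm wide along its y, from 50 to 90 mm above the cup's underside. This point is on the cup's axis in the bar, 72 mm above the underside; z is the cup's axis.
- cup_foot (a point): Centre of the cup's underside, axes as the cup's; at pocket floor height when the cup is fully home. The round foot is 58 mm across. Its underside is cut right across by two slots crossing at the centre, along the cup's x and y, each 9 mm wide and 11 mm deep. Four black ticks on the flange stand over the slot ends.
- cup: The same cup as a body; origin and axes as cup_foot. Up from its underside: foot to 22 mm, round flange 84 mm across at 22 to 27 mm, round body 52 mm across up to 50 mm, then the bar.
- mill: Sample mill, a white box 170 x 210 x 80 mm (x, y, z), bolted down. Its origin is on the table under the pocket's centre; the box reaches from y = -90 to +120 mm. The round pocket is in its top, the red-knobbed bolt on its +y side.
- pocket (a point): Centre of the pocket's floor, 60 mm above the table, axes as the mill's. The pocket is 66 mm across, 20 mm deep. On its floor stands a brass drive: a cross of two bars 40 mm long, 6 mm wide, 9 mm high, centred, braked, sprung, stopped ASKEW to the mill at an angle WHICH NO READING GIVES. The cup drops home only with slots in line with it (within 4 degrees, any quarter turn); else it rides up to 9 mm high.
- drive_spring (a joint): How far the brass drive is pushed down on its spring, along the pocket's axis, in m. 0 is free (drive standing 9 mm proud), growing as it is pressed: 4 N for each mm. It must not be pushed down more than 5 mm (20 N). It springs back when the cup drops home over it.
- bolt (a joint): Hold-down bolt on the mill's top: a flat bar that slides along the mill's -y to the pocket. 0 is drawn back, 0.017 (m) fully shut, over the cup's flange. About 2 N of friction; it stays where left. It passes 2.5 mm above the flange of a cup that is home; a cup riding on the drive blocks it.
- bolt_knob (a point): Middle of the bolt's red upright knob: 14 mm diameter, 30 mm tall (15 mm above and below this point), on a steel bar whose top is 101.5 mm above the table. With the bolt at 0 it is 95 mm from the pocket's axis along the mill's +y. Moves with the bolt.
- spare_cup: Another steel cup of the same shape with an ORANGE bar and a plain foot without slots, for another machine: leave it alone. Origin at the centre of its underside.
- amber_jar: Amber jar, 64 mm diameter, 100 mm tall, bystander. Origin under its centre.
- reagent_bottle: Glass bottle with blue cap, 60 mm diameter, 160 mm tall, bystander. Origin under its centre.
- beaker: Clear beaker, 70 mm diameter, 90 mm tall, bystander. Origin under its centre.
- spatula: Wood-handled steel spatula 200 mm long lying on the bench, bystander.
- sachet_box: Small green box 70 x 100 x 30 mm, bystander. Origin under its centre.
Not all that is in view belongs to the job. Leave any brown or yellow look-alike of the cup alone.

How it is judged:
By the outcome, as a careful person would: the job done as asked, in the order asked, and still so for the second after the job is handed in, with the robot touching nothing.
It also fails if it takes over 61 s, if anything falls off the work surface, if the arm or the gripper's body presses on something with over 40 N, if the wrist force passes 120 N, or if a joint passes its speed limit or range.

## Working session

There is one attempt and no reset: what is moved stays moved. The work goes in short steps, Python scripts to look and compute and a shell command to move; the robot and the scene stay as the last step left them, time stands still between calls to the robot, and variables do not carry over. Pictures are saved under pics/ and viewed, at most 10 in all, crops included, and the job is handed in when it is done.

```bash
mkdir -p pics; cat > h.py <<'E'
from bench import *
import numpy as np, cv2
def shot(n,f):
    c=get_calibration(n); p,d=read_camera(n); cv2.imwrite(f'pics/{f}.png',p[:,:,::-1]); np.savez(f'pics/{f}.npz',p=p,d=d,R=np.array(c['rotation']),t=np.array(c['position']),k=np.array([c['fx'],c['fy'],c['cx'],c['cy']]))
    return p,d,c
def ray(c,u,v,z):
    R=np.array(c['rotation']); t=np.array(c['position'])
    r=R@np.array([(u-c['cx'])/c['fx'],(v-c['cy'])/c['fy'],1]); return t+r*(z-t[2])/r[2]
def pt(c,d,u,v):
    R=np.array(c['rotation']); z=d[int(v),int(u)]
    return np.array(c['position'])+R@np.array([(u-c['cx'])/c['fx']*z,(v-c['cy'])/c['fy']*z,z])
E
python3 - <<'E'
from h import *
s=state(); print({k:np.round(v,3).tolist() for k,v in s.items()})
for n in('top','side'):
    p,d,c=shot(n,n+'0'); print(n,c)
E
```

```text
{'time': 0.0, 'qpos': [1.045, 0.384, 0.044, 1.6, -0.018, 1.161, -0.05], 'joint_vel': [-0.001, -0.0, -0.001, -0.002, -0.002, -0.001, 0.001], 'tau': [-0.0, -43.346, 1.024, -24.951, 0.011, 0.011, -0.0], 'tcp_pos': [269.241, -590.558, 222.875], 'ee_rot': [-0.001, 0.977, 0.212, -0.0], 'contact_force': [0.195, 0.381, 0.701], 'torque': [-0.032, 0.003, -0.016], 'grasp_force': 0.0, 'width': 85.573}
top {'fx': 487.55526740419845, 'fy': 487.55526740419845, 'cx': 322.4990182008672, 'cy': 237.452756750927, 'position': array([ 423.17845606,   33.58817249, 1378.65333872]), 'rotation': array([-0.03996835,  0.70867545, -0.70217756,  0.05593132])}
side {'fx': 471.9128574678015, 'fy': 471.9128574678015, 'cx': 315.8156026685942, 'cy': 234.59590150586018, 'position': array([ 518.06238512, -799.01723179,  824.41062089]), 'rotation': array([-0.40830377,  0.91156774, -0.04001744,  0.02703512])}
```

```bash
sed -i "s/R=np.array(c\['rotation'\])/R=Q(c['rotation'])/g; s/^import numpy as np, cv2/import numpy as np, cv2\nfrom scipy.spatial.transform import Rotation as Ro\ndef Q(q): return Ro.from_quat(np.roll(q,-1)).as_matrix()/" h.py; cat h.py | head -12
```

```text
from bench import *
import numpy as np, cv2
from scipy.spatial.transform import Rotation as Ro
def Q(q): return Ro.from_quat(np.roll(q,-1)).as_matrix()
def shot(n,f):
    c=get_calibration(n); p,d=read_camera(n); cv2.imwrite(f'pics/{f}.png',p[:,:,::-1]); np.savez(f'pics/{f}.npz',p=p,d=d,R=Q(c['rotation']),t=np.array(c['position']),k=np.array([c['fx'],c['fy'],c['cx'],c['cy']]))
    return p,d,c
def ray(c,u,v,z):
    R=Q(c['rotation']); t=np.array(c['position'])
    r=R@np.array([(u-c['cx'])/c['fx'],(v-c['cy'])/c['fy'],1]); return t+r*(z-t[2])/r[2]
def pt(c,d,u,v):
    R=Q(c['rotation']); z=d[int(v),int(u)]
```

View pics/top0.png

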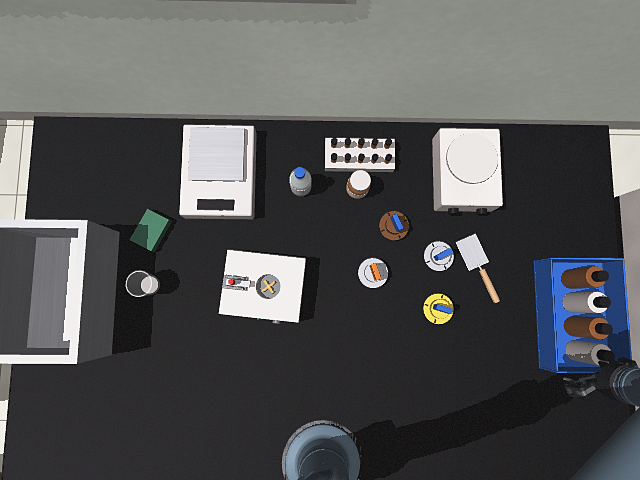

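View pics/side0.png

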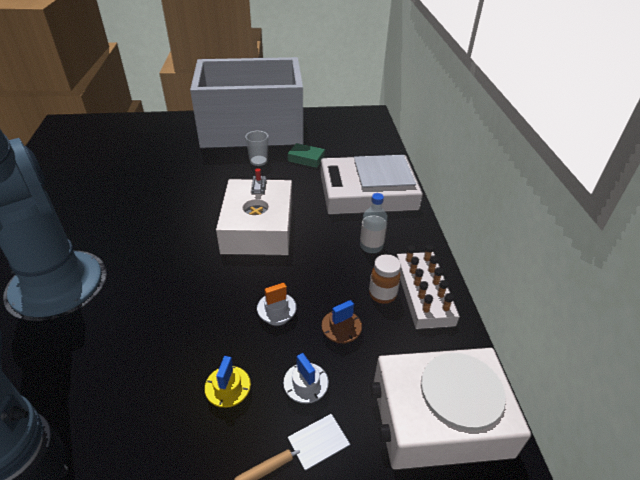

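Top view candidates: steel cup with blue bar (439,256); brown cup with blue bar (394,225); yellow cup with blue bar (438,308); steel cup with orange bar (373,272). My choice is the steel cup with the blue bar at (439,256). The mill pocket is at (268,287), with the brass cross visible and askew, and the red knob is at (232,282).

```bash
python3 - <<'E'
from h import *
c=get_calibration('top'); z=np.load('pics/top0.npz'); p=z['p'];d=z['d']
hsv=cv2.cvtColor(p,cv2.COLOR_RGB2HSV)
def comp(m,box):
    x0,y0,x1,y1=box; k=np.zeros_like(m);k[y0:y1,x0:x1]=m[y0:y1,x0:x1]
    v,u=np.nonzero(k); return u,v
u,v=comp(cv2.inRange(hsv,(100,120,60),(130,255,255)),(425,240,460,275))
P=np.array([ray(c,a,b,90) for a,b in zip(u,v)]); print('bar',len(u),P.mean(0), [d[b,a] for a,b in list(zip(u,v))[::15]])
print(cv2.minAreaRect(P[:,:2].astype(np.float32)))
u,v=comp(cv2.inRange(hsv,(15,100,100),(35,255,255)),(252,270,285,305))
P=np.array([ray(c,a,b,69) for a,b in zip(u,v)]); print('drive',len(u),P.mean(0),P[:,:2].min(0),P[:,:2].max(0))
u,v=comp(cv2.inRange(hsv,(0,150,100),(8,255,255)),(220,270,245,295))
print('knob',np.mean(u),np.mean(v),len(u),ray(c,np.mean(u),np.mean(v),131))
m=cv2.inRange(hsv,(0,0,170),(180,60,255)); k=np.zeros_like(m);k[240:330,210:315]=m[240:330,210:315]
v,u=np.nonzero(k);P=np.array([ray(c,a,b,80) for a,b in zip(u,v)])[:,:2].astype(np.float32); print('mill',cv2.minAreaRect(P))
cr=p[215:325,340:500]; cv2.imwrite('pics/crop1.png',cv2.resize(cr[:,:,::-1],(800,550),interpolation=cv2.INTER_CUBIC))
E
```

```text
bar 93 [ 558.23230699 -317.19561588   90.        ] [np.float32(1303.9559), np.float32(1304.5626), np.float32(1304.1588), np.float32(1297.8126), np.float32(1299.678), np.float32(1323.35), np.float32(1324.6407)]
((558.1807861328125, -317.193359375), (11.852458000183105, 51.154170989990234), 26.72032928466797)
drive 68 [469.35168068 148.22645904  69.        ] [454.05658781 133.29130264] [485.75723943 164.87693326]
knob 230.68421052631578 281.4736842105263 19 [478.32051024 238.48816899 131.        ]
mill ((467.78350830078125, 163.91102600097656), (210.08688354492188, 175.74635314941406), 84.10926818847656)
```

View pics/crop1.png

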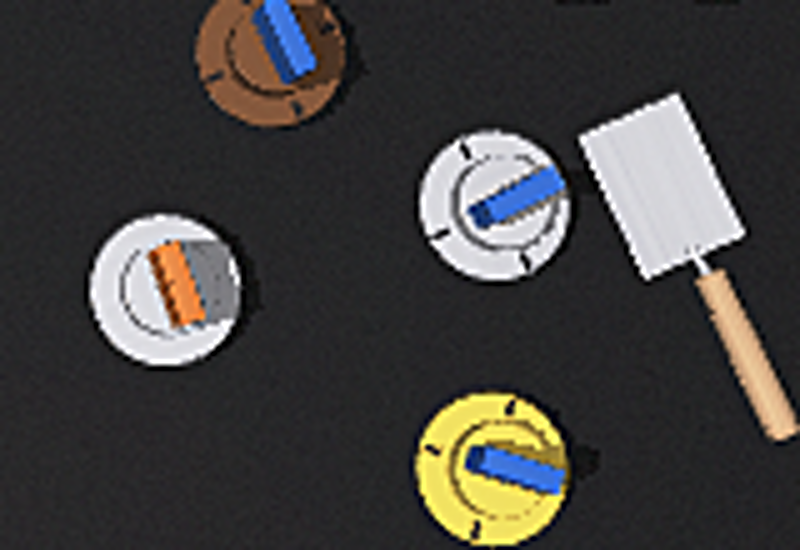

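The close crop confirms the choice: a pale steel cup with four black ticks and a blue bar, centred near crop (495,205). The spatula lies close to its right.

```bash
python3 -m pendant '26 25 5 0 0 8.4 -1;26 25 5 0 0 8.4 -1;26 25 5 0 0 8.4 -1;26 25 5 0 0 8.4 -1;26 25 5 0 0 8.4 -1' 40; python3 -m pendant '26 25 0 0 0 8.4 -1;26 25 0 0 0 8.4 -1;26 25 0 0 0 8.4 -1;26 25 0 0 0 8.4 -1;26 25 0 0 0 8.4 -1'; python3 -m pendant '28 24 0 0 0 8.2 -1;0 0 0 0 0 0 -1;0 0 0 0 0 0 -1'
python3 - <<'E'
from h import *
s=state(); print(s['tcp_pos'],s['ee_rot'],s['qpos'],s['time'])
p,d,c=shot('wrist','w1'); print(c)
E
```

```text
time: 0.6
tcp_pos: [400.2, -465.0, 248.8]
ee_rot: [-0.001, 0.835, 0.551, -0.0]
contact_force: [0.8, -0.5, -0.1]
width: 85.2
grasp_force: 0.0
time: 1.1
tcp_pos: [530.1, -340.2, 248.6]
ee_rot: [-0.001, 0.582, 0.813, -0.0]
contact_force: [0.8, 0.1, -1.1]
width: 85.0
grasp_force: 0.0
time: 1.4
tcp_pos: [558.1, -315.8, 248.5]
ee_rot: [-0.001, 0.524, 0.852, 0.0]
contact_force: [-1.0, 0.0, -0.8]
width: 85.3
grasp_force: 0.0
[ 558.14587078 -315.80494527  248.50069155] [-7.53654583e-04  5.23579631e-01  8.51976404e-01  8.95526414e-05] [ 0.74132399  0.37628095 -0.37147611  1.57571841  0.14218858  1.21789198
  0.81279508] 1.4
{'fx': 352.5446314447171, 'fy': 352.5446314447171, 'cx': 323.71883346567546, 'cy': 241.14532642599374, 'position': array([ 526.18061475, -252.13663661,  398.05167102]), 'rotation': array([0.13654031, 0.9630514 , 0.22983197, 0.03264977])}
```

View pics/w1.png

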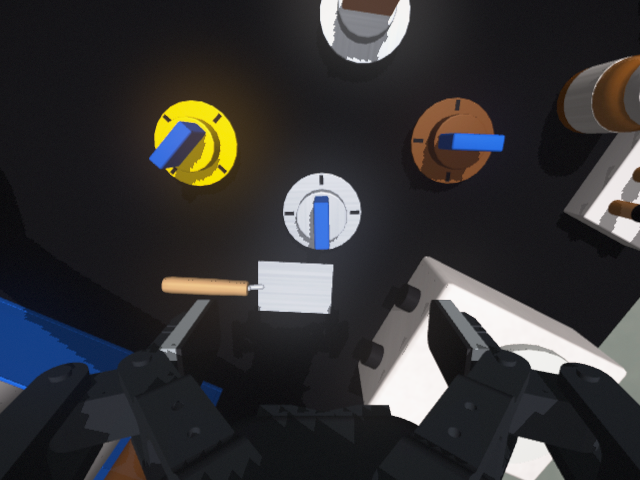

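The wrist view shows the cup at about (322,211) with its bar running down to (322,248), so the jaw is nearly lined up. Next: the flange centre and bar angle.

```bash
cat >> h.py <<'E'
def cloud(c,d):
    v,u=np.indices(d.shape); P=np.stack([(u-c['cx'])/c['fx']*d,(v-c['cy'])/c['fy']*d,d],-1)
    return P@Q(c['rotation']).T+np.array(c['position'])
def yaw(): 
    R=Q(state()['ee_rot']); return np.degrees(np.arctan2(R[1,1],R[0,1]))
E
python3 - <<'E'
from h import *
c=get_calibration('wrist'); z=np.load('pics/w1.npz');p=z['p'];d=z['d'];W=cloud(c,d)
hsv=cv2.cvtColor(p,cv2.COLOR_RGB2HSV)
m=cv2.inRange(hsv,(100,100,40),(130,255,255))>0; b=np.zeros_like(m); b[185:255,300:345]=m[185:255,300:345]
print('bar z',np.percentile(W[b][:,2],[5,50,95]))
t=b&(W[:,:,2]>84); r=cv2.minAreaRect(W[t][:,:2].astype(np.float32)); print(t.sum(),r)
f=np.zeros_like(m); f[170:255,280:365]=(np.abs(W[:,:,2]-27)<6)[170:255,280:365]
v,u=np.nonzero(f); h=cv2.convexHull(np.c_[u,v].astype(np.int32)); print(len(u))
H=np.array([ray(c,a,bb,27)[:2] for a,bb in h[:,0]]).astype(np.float32); print(cv2.minEnclosingCircle(H), cv2.fitEllipse(H))
print(yaw(), state()['tcp_pos'])
E
```

```text
bar z [70.25802664 89.62233717 90.89274861]
715 ((544.2923583984375, -298.89788818359375), (13.371564865112305, 97.49939727783203), 26.80095863342285)
2501
((556.7525634765625, -322.76422119140625), 41.83036804199219) ((556.6594848632812, -322.8247985839844), (83.09465026855469, 83.45065307617188), 18.74286460876465)
26.666217299388688 [ 556.9116084  -317.84883163  248.52008249]
```

```bash
python3 -m pendant '-1 -5 -40 0 0 0 -1;0 0 -40 0 0 0 -1;0 0 -40 0 0 0 -1;0 0 -30 0 0 0 -1;0 0 -22 0 0 0 -1'; python3 -m pendant '0 0 0 0 0 0 -1;0 0 0 0 0 0 -1;0 0 0 0 0 0 0;0 0 0 0 0 0 1;0 0 0 0 0 0 1' 50;python3 -m pendant '0 0 0 0 0 0 1;0 0 0 0 0 0 1;0 0 0 0 0 0 1;0 0 0 0 0 0 1;0 0 0 0 0 0 1'
```

```text
time: 1.95
tcp_pos: [552.8, -324.5, 74.0]
ee_rot: [-0.002, 0.527, 0.85, -0.001]
contact_force: [-0.7, -0.1, 0.3]
width: 85.3
grasp_force: 0.0
time: 2.45
tcp_pos: [557.7, -323.0, 79.0]
ee_rot: [0.001, 0.525, 0.851, -0.0]
contact_force: [-0.1, 0.2, 0.2]
width: 44.0
grasp_force: 0.0
time: 2.95
tcp_pos: [557.5, -322.4, 77.9]
ee_rot: [0.001, 0.525, 0.851, 0.0]
contact_force: [0.6, 0.4, 2.4]
width: 11.7
grasp_force: 51.0
```

```bash
python3 -m pendant '0 0 20 0 0 0 1;0 0 40 0 0 0 1;0 0 45 0 0 0 1;0 0 45 0 0 0 1;0 20 10 0 0 0 1'; python3 -m pendant '-5 40 0 0 0 0 1;-5 40 0 0 0 0 1;-5 40 0 0 0 0 1;-5 40 0 0 0 0 1;-5 40 0 0 0 0 1';python3 -m pendant '-5 40 0 0 0 0 1;-5 40 0 0 0 0 1;-5 40 0 0 0 0 1;-4 40 0 0 0 0 1;0 0 0 0 0 0 1';python3 -m pendant '0 0 0 0 0 0 1;0 0 0 0 0 0 1'
python3 - <<'E'
from h import *
p,d,c=shot('wrist','w2'); s=state();print(s['tcp_pos'],yaw(),s['qpos'],c)
E
```

```text
time: 3.45
tcp_pos: [558.2, -308.3, 242.9]
ee_rot: [0.006, 0.527, 0.85, -0.001]
contact_force: [1.1, -2.1, -1.6]
width: 11.8
grasp_force: 50.4
time: 3.95
tcp_pos: [529.0, -99.9, 234.7]
ee_rot: [-0.002, 0.524, 0.851, -0.001]
contact_force: [0.6, -0.0, -2.8]
width: 12.1
grasp_force: 50.3
time: 4.45
tcp_pos: [508.9, 67.0, 235.6]
ee_rot: [-0.003, 0.519, 0.855, 0.001]
contact_force: [-0.1, 0.6, -3.6]
width: 11.9
grasp_force: 50.3
time: 4.65
tcp_pos: [511.4, 56.4, 235.7]
ee_rot: [-0.001, 0.525, 0.851, -0.001]
contact_force: [0.5, 0.2, -2.7]
width: 12.0
grasp_force: 50.3
[511.7843249   55.85496542 235.95918186] 26.584431446052 [ 0.36938778  0.16472819 -0.60662141  1.87944172  0.10389455  1.1313107
  0.18852196] {'fx': 352.5446314447171, 'fy': 352.5446314447171, 'cx': 323.71883346567546, 'cy': 241.14532642599374, 'position': array([479.94744726, 120.49538525, 385.17081712]), 'rotation': array([0.13737828, 0.96331956, 0.22840429, 0.03121068])}
```

View pics/w2.png

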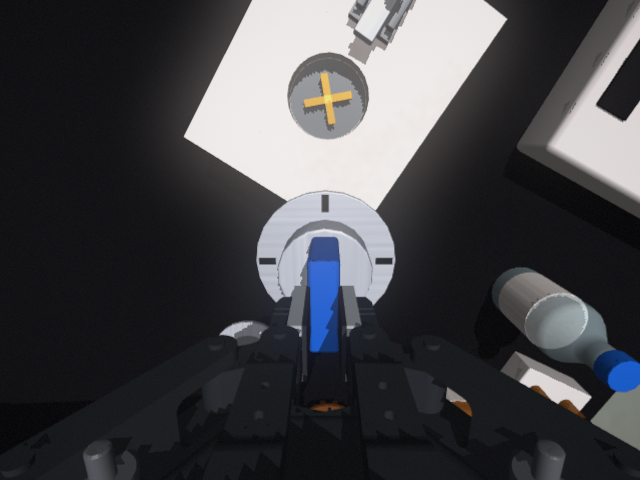

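The held cup is in view with its bar at about (323,290) and flange ticks at (325,203), (267,261) and (384,261). The pocket is at (328,97) with the brass cross visible, its arms running from (305,104) to (351,96).

```bash
cat > m2.py <<'E'
from h import *
import sys
c=get_calibration('wrist'); z=np.load('pics/w2.npz');p=z['p'];d=z['d'];W=cloud(c,d)
hsv=cv2.cvtColor(p,cv2.COLOR_RGB2HSV)
m=cv2.inRange(hsv,(12,90,80),(35,255,255)); m[:, :280]=0;m[:,380:]=0;m[145:]=0
v,u=np.nonzero(m); P=np.array([ray(c,a,b,69) for a,b in zip(u,v)])[:,:2]
print('drive',len(u),'z',np.median(W[v,u,2]),(P.min(0)+P.max(0))/2,P.mean(0))
ctr=P.mean(0); q=P-ctr; r=np.hypot(*q.T); a=np.arctan2(q[:,1],q[:,0]); k=r>7
print('drive angle mod90',np.degrees(np.angle(np.mean(np.exp(4j*a[k])))/4))
# pocket: non-white pixels inside mill top
wz=W[:,:,2]; hole=((wz<76)&(wz>50)); hole[:,:270]=0;hole[:,385:]=0;hole[:40]=0;hole[150:]=0
n,l,st,ce=cv2.connectedComponentsWithStats(hole.astype(np.uint8)); i=1+np.argmax(st[1:,4]); v,u=np.nonzero(l==i); print(st[i])
fl=(l==i)&(m==0)&(np.abs(wz-60)<3); print('floor z',np.median(wz[fl]))
k=cv2.convexHull(np.c_[u,v].astype(np.int32))[:,0]
H=np.array([ray(c,a,b,80)[:2] for a,b in k]).astype(np.float32); print('rim',cv2.minEnclosingCircle(H),cv2.fitEllipse(H))
# mill top outline
t=(np.abs(wz-80)<4); v,u=np.nonzero(t); print('mill top z',np.median(wz[t])); T=W[t][:,:2].astype(np.float32); e=cv2.minAreaRect(T);print(e)
# flange
f=(np.abs(wz-186)<6)&(hsv[:,:,1]<60); f[:185]=0; f[300:]=0; f[:,:250]=0; f[:,400:]=0
v,u=np.nonzero(f); zf=np.median(wz[f]); k=cv2.convexHull(np.c_[u,v].astype(np.int32))[:,0]; k=k[k[:,1]<290]
H=np.array([ray(c,a,b,zf)[:2] for a,b in k]).astype(np.float32)
A=np.c_[2*H,np.ones(len(H))]; s=np.linalg.lstsq(A,(H**2).sum(1),rcond=None)[0]; print('flange z',zf,s[:2],np.sqrt(s[2]+s[0]**2+s[1]**2))
b=cv2.inRange(hsv,(100,100,40),(130,255,255)); b[:,:300]=0;b[:,350:]=0;b[:230]=0;b[360:]=0
t=(b>0)&(wz>240); print('bar',t.sum(),np.median(wz[b>0]))
if t.sum()>50: print(cv2.minAreaRect(W[t][:,:2].astype(np.float32)))
E
python3 m2.py
```

```text
drive 706 z 69.02192680574223 [468.33047747 149.69595315] [468.22511308 149.91255916]
drive angle mod90 36.56290539545571
[ 288   54   80   86 5402]
floor z 60.61012183986429
rim ((468.45196533203125, 149.30186462402344), 32.53325271606445) ((468.4355773925781, 149.2524871826172), (64.54389953613281, 64.82714080810547), 132.35006713867188)
mill top z 80.23627686435864
((572.135009765625, 156.34622192382812), (208.17959594726562, 382.618896484375), 86.1756820678711)
flange z 185.22144956352167 [511.96149442  57.62764386] 41.58304212999132
bar 2936 247.91605454114352
((500.6936950683594, 78.28349304199219), (13.659409523010254, 92.80738067626953), 26.305570602416992)
```

```bash
python3 -m pendant '-11 23 0 0 0 5 1;-11 23 0 0 0 5 1;-11 23 0 0 0 0 1;-11 23 0 0 0 0 1;0 0 -20 0 0 0 1'; python3 -m pendant '0 0 -20 0 0 0 1;0 0 -20 0 0 0 1;0 0 -10 0 0 0 1;0 0 -6 0 0 0 1;0 0 0 0 0 0 1';python3 -m pendant '0 0 0 0 0 0 1;0 0 -2 0 0 0 1;0 0 -2 0 0 0 1;0 0 0 0 0 0 1'
python3 - <<'E'
from h import *
print(yaw())
E
```

```text
time: 5.2
tcp_pos: [469.4, 153.8, 219.7]
ee_rot: [0.002, 0.447, 0.895, 0.003]
contact_force: [0.8, 0.4, -2.2]
width: 11.7
grasp_force: 50.3
time: 5.7
tcp_pos: [468.5, 148.8, 160.7]
ee_rot: [-0.001, 0.449, 0.893, -0.0]
contact_force: [0.4, 0.7, -2.4]
width: 12.2
grasp_force: 50.3
time: 6.1
tcp_pos: [468.7, 149.6, 157.4]
ee_rot: [0.0, 0.448, 0.894, -0.0]
contact_force: [-0.5, -0.5, -3.0]
width: 11.9
grasp_force: 50.3
36.71340157146486
```

```bash
python3 -m pendant '0 0 -2 0 0 0 1;0 0 -2 0 0 0 1;0 0 -2 0 0 0 1;0 0 0 0 0 0 1';python3 -m pendant '0 0 -1 0 0 0 1;0 0 -1 0 0 0 1;0 0 -1 0 0 0 1;0 0 0 0 0 0 1;0 0 0 0 0 0 1'
```

```text
time: 6.5
tcp_pos: [468.3, 149.5, 150.8]
ee_rot: [-0.0, 0.448, 0.894, -0.0]
contact_force: [-0.1, -0.2, -1.6]
width: 12.1
grasp_force: 50.3
time: 7.0
tcp_pos: [468.7, 149.6, 148.2]
ee_rot: [-0.0, 0.448, 0.894, -0.0]
contact_force: [-0.0, -0.1, -2.7]
width: 12.1
grasp_force: 50.3
```

```bash
for i in 1; do python3 -m pendant '0 0 -1 0 0 0 1;0 0 0 0 0 0 1;0 0 0 0 0 0 1'; python3 -m pendant '0 0 -1 0 0 0 1;0 0 0 0 0 0 1;0 0 0 0 0 0 1'; done | grep -E "pos|contact"
```

```text
tcp_pos: [468.6, 149.6, 147.2]
contact_force: [1.0, -1.2, -2.8]
tcp_pos: [468.8, 149.7, 146.4]
contact_force: [0.7, -0.5, -2.7]
```

```bash
python3 -m pendant '0 0 -1 0 0 0 1;0 0 0 0 0 0 1;0 0 0 0 0 0 1'|grep -E "pos|contact"; python3 -m pendant '0 0 -0.5 0 0 0 1;0 0 -0.5 0 0 0 1;0 0 0 0 0 0 1;0 0 0 0 0 0 1' | grep -E "pos|contact"
```

```text
tcp_pos: [469.0, 149.8, 145.7]
contact_force: [-0.7, 0.3, -0.2]
tcp_pos: [469.2, 149.8, 144.7]
contact_force: [0.3, 1.2, 3.3]
```

```bash
python3 - <<'E'
from h import *
c=get_calibration('wrist'); z=np.load('pics/w2.npz');d=z['d'];k=z['k']
v,u=np.indices(d.shape);W=np.stack([(u-k[2])/k[0]*d,(v-k[3])/k[1]*d,d],-1)@z['R'].T+z['t']
b=(W[:,:,2]>86)&(W[:,:,2]<106)&(u>340)&(u<420)&(v<70); B=W[b][:,:2]-[468.4,149.5]; r=np.hypot(*B.T); print('bolt',b.sum(),np.percentile(r,[0,1,5]))
E
for s in 2; do python3 -m pendant '0 0 0 0 0 2 1;0 0 0 0 0 0 1'|grep -E "pos|cont|rot";python3 -m pendant '0 0 0 0 0 2 1;0 0 0 0 0 0 1'|grep -E "pos|cont|rot"; done
```

```text
bolt 1988 [46.31069944 46.56602852 47.25053333]
tcp_pos: [469.0, 149.9, 144.6]
ee_rot: [0.0, 0.433, 0.902, 0.0]
contact_force: [-0.4, -0.4, 4.1]
tcp_pos: [468.8, 149.9, 144.5]
ee_rot: [0.0, 0.417, 0.909, 0.0]
contact_force: [-1.1, 1.3, 3.2]
```

```bash
f(){ grep -E "cont|pos"; }; python3 -m pendant '0 0 0 0 0 -2 1;0 0 0 0 0 -2 1;0 0 0 0 0 -2 1;0 0 0 0 0 0 1'|f;python3 -m pendant '0 0 0 0 0 -1.5 1;0 0 0 0 0 0 1'|f;python3 -m pendant '0 0 0 0 0 -1.5 1;0 0 0 0 0 0 1'|f;python3 -m pendant '0 0 0 0 0 -1.5 1;0 0 0 0 0 0 1'|f
python3 - <<'E'
from h import *
print(yaw(),state()['torque'])
E
```

```text
tcp_pos: [469.2, 149.5, 144.6]
contact_force: [-0.5, -0.2, 3.5]
tcp_pos: [469.0, 149.3, 144.4]
contact_force: [0.4, -0.0, 3.8]
tcp_pos: [468.8, 149.3, 144.3]
contact_force: [-0.5, -2.5, 4.1]
tcp_pos: [468.7, 149.4, 144.3]
contact_force: [-0.9, -0.9, 5.3]
30.163053771089444 [-0.29992921  0.05746911  0.03429072]
```

```bash
cat > m3.py <<'E'
from h import *
import sys
def flange(f,zt,box,vmax):
    z=np.load(f'pics/{f}.npz');p=z['p'];d=z['d'];k=z['k']
    v,u=np.indices(d.shape);W=np.stack([(u-k[2])/k[0]*d,(v-k[3])/k[1]*d,d],-1)@z['R'].T+z['t']; wz=W[:,:,2]
    def rayz(u,v,Z):
        r=np.c_[(u-k[2])/k[0],(v-k[3])/k[1],np.ones(len(u))]@z['R'].T; return (z['t']+r*((Z-z['t'][2])/r[:,2])[:,None])[:,:2]
    hsv=cv2.cvtColor(p,cv2.COLOR_RGB2HSV)
    g=(np.abs(wz-zt)<5)&(hsv[:,:,1]<70); B=np.zeros_like(g);B[box[1]:box[3],box[0]:box[2]]=1; g&=B
    zf=np.median(wz[g]); vv,uu=np.nonzero(g); h=cv2.convexHull(np.c_[uu,vv].astype(np.int32))[:,0]; h=h[h[:,1]<vmax]
    H=rayz(h[:,0].astype(float),h[:,1].astype(float),zf)
    A=np.c_[2*H,np.ones(len(H))]; s=np.linalg.lstsq(A,(H**2).sum(1),rcond=None)[0]; r=np.sqrt(s[2]+s[0]**2+s[1]**2)
    # ticks: dark pixels on the flange at r 32..40
    gr=p.max(2); P=rayz(u.ravel().astype(float),v.ravel().astype(float),zf).reshape(480,640,2)-s[:2]; rr=np.hypot(P[...,0],P[...,1])
    t=(gr<70)&(rr>30)&(rr<40)&(v<vmax)&B
    n,l,st,ce=cv2.connectedComponentsWithStats(t.astype(np.uint8))
    T=[(np.degrees(np.arctan2(*P[l==i].mean(0)[::-1])),int(st[i,4]),ce[i].round().tolist()) for i in range(1,n) if st[i,4]>15]
    print(f,'z',zf,'ctr',s[:2],'r',r,'ticks',T)
if __name__=='__main__':
    p,d,c=shot('wrist','w3'); s=state(); print(s['tcp_pos'],yaw(),s['time'])
    for f,zt in(('w2',185),('w3',95)): flange(f,zt,(245,185,405,300),285)
E
python3 m3.py
```

```text
[468.69465799 149.45135233 144.30777733] 30.20561579982269 9.75
w2 z 184.93078335034727 ctr [511.51497719  58.12269609] r 41.58355567376166 ticks [(np.float64(-152.15835941281722), 75, [267.0, 261.0]), (np.float64(25.577723705222056), 77, [384.0, 261.0])]
w3 z 93.62325440515254 ctr [470.80074246 157.17503075] r 43.925061789002555 ticks []
```

View pics/w3.png

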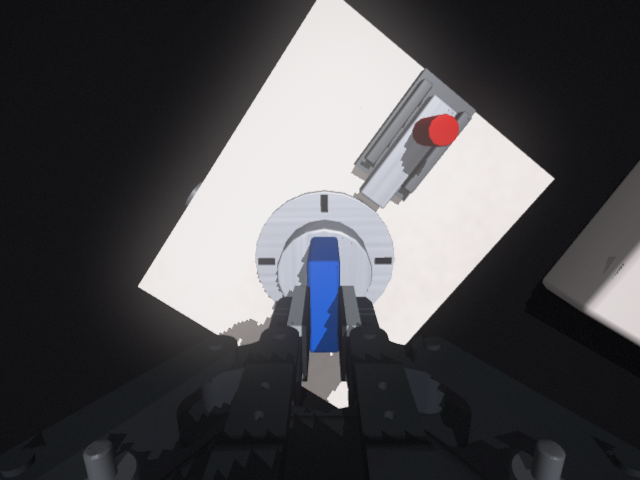

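The held cup is centred at about (325,261), unmoved in the grip. The bolt tip is at (375,200), just clear of the flange, and the red knob is at (440,130). The slots leave only 1.5 mm of sideways play, so I'll check the cup's centre with the bolt masked out.

```bash
python3 - <<'E'
from h import *
for f,Z in(('w2',185.2),('w3',95.0)):
    z=np.load(f'pics/{f}.npz');p=z['p'];k=z['k'];
    def rayz(q,Z):
        q=np.atleast_2d(q).astype(float); r=np.c_[(q[:,0]-k[2])/k[0],(q[:,1]-k[3])/k[1],np.ones(len(q))]@z['R'].T; return (z['t']+r*((Z-z['t'][2])/r[:,2])[:,None])[:,:2]
    g=p.max(2); t=(g<90).astype(np.uint8); C=[]
    for x0,y0,x1,y1 in((258,250,280,272),(372,250,394,272),(316,194,334,216)):
        s=t[y0:y1,x0:x1]; n,l,st,ce=cv2.connectedComponentsWithStats(s); i=1+np.argmax(st[1:,4]); C.append(ce[i]+[x0,y0])
    T=rayz(np.array(C),Z); m=(T[0]+T[1])/2; print(f,np.round(C,1).tolist(),'mid',m,'span',np.linalg.norm(T[1]-T[0]),'ang',np.degrees(np.arctan2(*(T[1]-T[0])[::-1])),'3rd r',np.linalg.norm(T[2]-m),np.degrees(np.arctan2(*(T[2]-m)[::-1])))
    h=cv2.cvtColor(p,cv2.COLOR_RGB2HSV); m=cv2.inRange(h,(0,150,100),(8,255,255)); v,u=np.nonzero(m); print('knob',len(u),z['t'])
E
```

```text
w2 [[267.1, 260.5], [383.6, 260.5], [325.0, 202.5]] mid [511.82289419  57.94977066] span 69.92364170762562 ang 26.708859712572597 3rd r 35.151100124340545 117.01301160082161
knob 0 [479.94744726 120.49538525 385.17081712]
w3 [[266.1, 261.0], [382.7, 260.0], [324.0, 202.5]] mid [468.5322939  151.10177976] span 69.56946184565301 ang 30.661067783245862 3rd r 34.9512290008728 120.54389806177696
knob 730 [432.96329389 211.30122314 293.73858399]
```

```bash
f(){ grep -E "cont|pos"; }; python3 -m pendant '0 -0.7 0 0 0 1 1;0 -0.8 0 0 0 1 1;0 0 0 0 0 0 1'|f;for i in 1; do python3 -m pendant '0 0 0 0 0 1.5 1;0 0 0 0 0 0 1'|f; python3 -m pendant '0 0 0 0 0 1.5 1;0 0 0 0 0 0 1;0 0 0 0 0 0 1'|f;done
```

```text
tcp_pos: [468.9, 148.5, 144.3]
contact_force: [-0.4, -0.4, 4.1]
tcp_pos: [468.9, 148.6, 144.4]
contact_force: [0.2, 0.4, 3.2]
tcp_pos: [468.7, 148.3, 144.2]
contact_force: [0.1, 1.5, 3.8]
```

```bash
f(){ grep -E "cont|pos"; }; for i in 1; do python3 -m pendant '0 0 0 0 0 1.5 1;0 0 0 0 0 0 1'|f; python3 -m pendant '0 0 0 0 0 1.5 1;0 0 0 0 0 0 1'|f; python3 -m pendant '0 0 0 0 0 1.5 1;0 0 0 0 0 0 1'|f;done
python3 - <<'E'
from h import *
print(yaw(),state()['torque'])
E
```

```text
tcp_pos: [466.7, 147.0, 142.6]
contact_force: [0.2, 0.6, -2.4]
tcp_pos: [467.4, 147.5, 143.2]
contact_force: [0.2, -0.5, -1.7]
tcp_pos: [468.0, 148.0, 143.8]
contact_force: [0.2, 0.2, -2.3]
39.76626413187029 [ 0.10455969  0.15306167 -0.01400781]
```

It caught at about 36.7°: the force fell back to the cup's own weight. Lowering it home gently.

```bash
f(){ grep -E "cont|pos"; }; python3 -m pendant '0 0 0 0 0 -1.5 1;0 0 -0.5 0 0 -1 1;0 0 -0.5 0 0 0 1;0 0 -0.5 0 0 0 1;0 0 0 0 0 0 1'|f; python3 -m pendant '0 0 -0.5 0 0 0 1;0 0 -0.5 0 0 0 1;0 0 -0.5 0 0 0 1;0 0 0 0 0 0 1'|f
```

```text
tcp_pos: [468.8, 148.1, 142.8]
contact_force: [-0.0, -0.4, -2.0]
tcp_pos: [468.7, 148.0, 141.2]
contact_force: [-0.1, 0.3, -3.0]
```

```bash
f(){ grep -E "cont|pos"; }; python3 -m pendant '0 0 -0.7 0 0 0 1;0 0 -0.8 0 0 0 1;0 0 0 0 0 0 1'|f; python3 -m pendant '0 0 -0.7 0 0 0 1;0 0 -0.8 0 0 0 1;0 0 0 0 0 0 1'|f;python3 -m pendant '0 0 -0.5 0 0 0 1;0 0 -0.5 0 0 0 1;0 0 0 0 0 0 1'|f
```

```text
tcp_pos: [468.6, 148.0, 139.6]
contact_force: [-0.4, 0.5, -2.4]
tcp_pos: [468.6, 148.0, 138.1]
contact_force: [-0.1, 0.1, -2.8]
tcp_pos: [469.1, 148.4, 137.8]
contact_force: [-1.0, 0.7, 0.3]
```

The floor is felt at TCP z 137.8, which is 9 mm below first contact, so the cup is home. Releasing, lifting and locating the knob.

```bash
f(){ grep -E "cont|pos|wid"; }; python3 -m pendant '0 0 0 0 0 0 0;0 0 0 0 0 0 0;0 0 0 0 0 0 0;0 0 0 0 0 0 0'|f; python3 -m pendant '0 0 20 0 0 0 0;0 0 40 0 0 0 0;0 0 30 0 0 0 0;0 0 0 0 0 0 0;0 0 0 0 0 0 0'|f
python3 -m pendant '0 0 0 0 0 0 0;0 0 0 0 0 0 0'|f
python3 - <<'E'
from h import *
p,d,c=shot('wrist','w4'); W=cloud(c,d); wz=W[:,:,2]; print(state()['tcp_pos'],yaw())
h=cv2.cvtColor(p,cv2.COLOR_RGB2HSV); m=cv2.inRange(h,(0,150,60),(8,255,255))>0
K=W[m]; k=K[np.abs(K[:,2]-131.5)<3]; print('knob',m.sum(),len(k),np.percentile(K[:,2],[5,50,95]),k.mean(0),(k.min(0)+k.max(0))/2)
kc=k.mean(0)[:2]; D=np.array([468.4,149.5]); print('dist',np.linalg.norm(kc-D),'dir',np.degrees(np.arctan2(*(kc-D)[::-1])))
r=np.hypot(W[:,:,0]-kc[0],W[:,:,1]-kc[1]); q=(r<45)&(wz>82)&~m; print('rails z hist',np.histogram(wz[q],bins=[82,86,90,94,98,100,103,106,110,115,125,140]))
r2=np.hypot(W[:,:,0]-D[0],W[:,:,1]-D[1]); g=(r2<45)&(r2>30)&(wz>81)&(wz<100); print('flange z',np.percentile(wz[g],[5,25,50,75,95]))
E
```

```text
tcp_pos: [468.9, 148.0, 137.4]
contact_force: [0.4, -0.1, 0.2]
width: 42.5
tcp_pos: [469.2, 148.1, 228.0]
contact_force: [0.8, 0.3, -0.3]
width: 42.8
tcp_pos: [467.5, 147.6, 225.7]
contact_force: [0.4, -1.3, 0.3]
width: 42.6
[467.63868119 147.66251726 225.77572914] 37.21440805630594
knob 306 303 [130.22574846 131.48131353 132.6603514 ] [476.5279461  240.86798007 131.50137246] [476.54268097 240.76564054 131.92547321]
dist 91.72879204143439 dir 84.9164426970094
rails z hist (array([  61,  763,  303,  690,  508, 1325,   28,   22,   28,   61,   74]), array([ 82,  86,  90,  94,  98, 100, 103, 106, 110, 115, 125, 140]))
flange z [85.62069944 86.42305568 86.90215037 87.38726298 88.08970289]
```

View pics/w4.png

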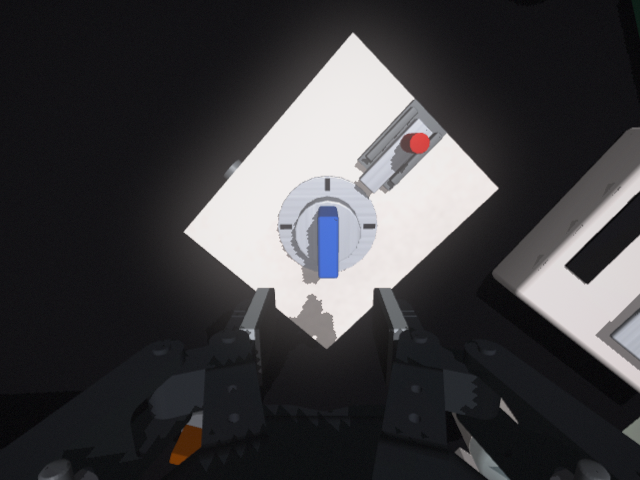

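The wrist view shows the cup seated at (328,228), flange at 86.9 mm (fully home). The red knob is at (418,143), i.e. world (476.5,241). Mill +y lies at about 85°, so I'll grip the knob across mill x.

```bash
f(){ grep -E "cont|pos|wid|grasp"; }; python3 -m pendant '2 23 0 0 0 -8.5 0;2 23 0 0 0 -8.5 0;2 24 0 0 0 -8.5 0;2 24 0 0 0 -8.5 0;0 0 -20 0 0 -8.3 0'|f; python3 -m pendant '0 0 -30 0 0 0 0;0 0 -20 0 0 0 0;0 0 -15 0 0 0 0;0 0 -10 0 0 0 0;0 0 -5 0 0 0 0'|f
python3 -m pendant '0 0 0 0 0 0 0;0 0 0 0 0 0 1;0 0 0 0 0 0 1;0 0 0 0 0 0 1;0 0 0 0 0 0 1' 30|f;python3 -m pendant '0 0 0 0 0 0 1;0 0 0 0 0 0 1;0 0 0 0 0 0 1'|f
python3 -c "
from h import *
print(yaw())"
```

```text
tcp_pos: [477.5, 248.1, 209.2]
contact_force: [0.2, 0.3, 0.7]
width: 42.6
grasp_force: 0.0
tcp_pos: [476.2, 241.8, 126.2]
contact_force: [-0.2, 0.2, 0.3]
width: 42.1
grasp_force: 0.0
tcp_pos: [477.1, 242.2, 127.9]
contact_force: [-0.1, -0.1, -0.2]
width: -0.1
grasp_force: 0.0
tcp_pos: [476.7, 242.1, 127.3]
contact_force: [0.8, 0.0, -0.1]
width: -0.1
grasp_force: 0.0
-5.08580863226325
```

The grip closed on nothing, so I'll look.

```bash
python3 - <<'E'
from h import *
p,d,c=shot('wrist','w5'); pt_,dt,ct=shot('top','t5'); ps,ds,cs=shot('side','s5'); print(state()['tcp_pos'])
for n,P,D,C in(('w',p,d,c),('t',pt_,dt,ct),('s',ps,ds,cs)):
    W=cloud(C,D); h=cv2.cvtColor(P,cv2.COLOR_RGB2HSV); m=((cv2.inRange(h,(0,150,60),(8,255,255))|cv2.inRange(h,(173,150,60),(180,255,255)))>0)
    m&=(np.hypot(W[:,:,0]-476,W[:,:,1]-235)<60); v,u=np.nonzero(m)
    if len(u): print(n,len(u),u.mean(),v.mean(),W[m].min(0),W[m].max(0))
cv2.imwrite('pics/c5.png',np.hstack([cv2.resize(ps[150:270,200:310],(330,360)),cv2.resize(p,(470,360))])[:,:,::-1])
E
```

```text
[476.64352897 242.10813122 127.23435748]
s 35 257.48571428571427 174.6 [469.56907434 230.40794169 102.35231433] [479.87264945 239.28880224 131.97983656]
```

View pics/c5.png

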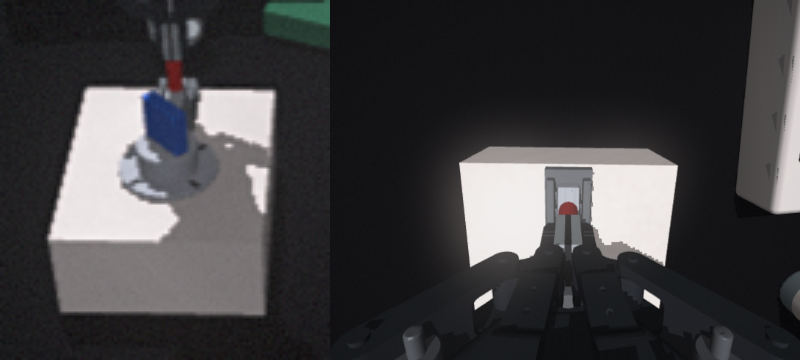

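```bash
python3 - <<'E'
from h import *
for f in('w5','s5','w4','w3'):
    z=np.load(f'pics/{f}.npz');p=z['p'];d=z['d'];k=z['k']
    v,u=np.indices(d.shape);W=np.stack([(u-k[2])/k[0]*d,(v-k[3])/k[1]*d,d],-1)@z['R'].T+z['t']
    q=p.astype(int); m=(q[...,0]>2*q[...,1]+15)&(q[...,0]>2*q[...,2]+15)&(W[...,1]>180)&(W[...,1]<300)
    vv,uu=np.nonzero(m); X=W[m]; print(f,len(uu),uu.mean(),vv.mean(),q[m].mean(0)); print(np.percentile(X,[3,50,97],axis=0).round(1).tolist())
    t=m&(np.abs(W[...,2]-131.5)<2.5); 
    if t.sum()>10: print('top',t.sum(),(W[t].min(0)+W[t].max(0))/2, np.ptp(W[t],axis=0))
    if f=='w5':
        t=(v>300)&(v<345)&(u>300)&(u<345); print('finger z near', [(a,b,W[b,a].round(0).tolist()) for a,b in((324,250),(324,275),(315,290),(332,290),(315,320))])
E
```

```text
w5 0 nan nan [nan nan nan]<stdin>:6: RuntimeWarning: Mean of empty slice.
  ret = ret.dtype.type(ret / rcount)
  ret = um.true_divide(
Traceback (most recent call last):
IndexError: index -1 is out of bounds for axis 0 with size 0
```

```bash
python3 - <<'E'
from h import *
for f in('w5','s5','w4','w3'):
    z=np.load(f'pics/{f}.npz');p=z['p'];d=z['d'];k=z['k']
    v,u=np.indices(d.shape);r=np.stack([(u-k[2])/k[0],(v-k[3])/k[1],np.ones(d.shape)],-1)@z['R'].T;W=z['t']+r*d[...,None]
    q=p.astype(int); m=(q[...,0]>2*q[...,1]+15)&(q[...,0]>2*q[...,2]+15)
    P=z['t']+r*((131.5-z['t'][2])/r[...,2])[...,None]
    m&=np.hypot(P[...,0]-476,P[...,1]-240)<40
    vv,uu=np.nonzero(m); print(f,z['t'],len(uu),uu.min(),uu.max(),vv.min(),vv.max(),'depth',np.median(d[m]),'at z131.5:',P[m].min(0)[:2],P[m].max(0)[:2])
    t=m&(np.abs(W[...,2]-131.5)<2.5); 
    if t.sum()>10: print('top',t.sum(),(W[t].min(0)+W[t].max(0))/2, np.ptp(W[t],axis=0))
E
```

```text
Traceback (most recent call last):
ValueError: zero-size array to reduction operation minimum which has no identity
```

```bash
python3 - <<'E'
from h import *
z=np.load('pics/w5.npz');p=z['p'];d=z['d'];k=z['k']
v,u=np.indices(d.shape);r=np.stack([(u-k[2])/k[0],(v-k[3])/k[1],np.ones(d.shape)],-1)@z['R'].T
print(z['t'])
for a in(262,270,274,278,282,290,300): print(a,p[a,324],d[a,324],(z['t']+r[a,324]*d[a,324]).round(1), (z['t']+r[a,324]*(131.5-z['t'][2])/r[a,324,2]).round(1))
E
```

```text
[482.94964043 313.26678401 276.73928637]
262 [194 196 207] 186.57634 [477.6 250.8 100.7] [478.5 261.8 131.5]
270 [133  63  61] 185.33461 [477.3 247.2 103. ] [478.2 258.1 131.5]
274 [133  63  61] 178.07732 [477.3 247.9 110.4] [478.  256.2 131.5]
278 [132  62  61] 174.52094 [477.3 247.3 114.2] [477.9 254.3 131.5]
282 [132  62  60] 168.52602 [477.3 247.7 120.4] [477.7 252.4 131.5]
290 [64 61 61] 144.8318 [477.8 253.8 143.3] [477.4 248.6 131.5]
300 [61 58 59] 137.21634 [477.8 253.2 151.4] [476.9 243.7 131.5]
```

```bash
python3 - <<'E'
from h import *
z=np.load('pics/w5.npz');p=z['p'];d=z['d'];k=z['k']
v,u=np.indices(d.shape);r=np.stack([(u-k[2])/k[0],(v-k[3])/k[1],np.ones(d.shape)],-1)@z['R'].T;W=z['t']+r*d[...,None]
for a in(275,284,290,296,304,312,330): print(a,[(b,tuple(W[a,b].round().astype(int).tolist()),int(p[a,b,0])) for b in range(296,353,8)])
z=np.load('pics/s5.npz');p=z['p'];d=z['d'];k=z['k']
v,u=np.indices(d.shape);r=np.stack([(u-k[2])/k[0],(v-k[3])/k[1],np.ones(d.shape)],-1)@z['R'].T;W=z['t']+r*d[...,None]
for a in range(152,184,4): print(a,[(b,tuple(W[a,b].round().astype(int).tolist()),p[a,b].tolist()) for b in (254,257,260)])
E
```

```text
275 [(296, (462, 244, 98), 131), (304, (466, 243, 98), 111), (312, (471, 244, 101), 178), (320, (475, 247, 110), 133), (328, (479, 247, 110), 126), (336, (483, 244, 103), 179), (344, (488, 241, 98), 111), (352, (492, 241, 98), 127)]
284 [(296, (461, 239, 99), 129), (304, (465, 238, 97), 110), (312, (471, 245, 115), 118), (320, (475, 247, 122), 133), (328, (479, 246, 120), 124), (336, (483, 243, 114), 98), (344, (487, 236, 98), 110), (352, (492, 235, 97), 126)]
290 [(296, (461, 235, 98), 129), (304, (465, 234, 97), 110), (312, (473, 254, 143), 118), (320, (476, 254, 143), 83), (328, (479, 253, 143), 109), (336, (483, 253, 143), 115), (344, (487, 233, 98), 114), (352, (491, 233, 99), 121)]
296 [(296, (460, 231, 98), 120), (304, (465, 231, 98), 102), (312, (473, 254, 148), 117), (320, (476, 253, 148), 78), (328, (479, 253, 148), 106), (336, (483, 253, 148), 116), (344, (487, 229, 97), 78), (352, (491, 228, 97), 115)]
304 [(296, (466, 251, 148), 71), (304, (469, 250, 148), 68), (312, (473, 254, 156), 117), (320, (476, 254, 155), 70), (328, (479, 254, 156), 90), (336, (482, 253, 156), 114
[... 771 characters left out ...]
0, 235, 164), [77, 82, 88]), (257, (477, 233, 165), [75, 81, 85]), (260, (485, 235, 163), [29, 28, 31])]
164 [(254, (469, 232, 154), [81, 81, 85]), (257, (476, 232, 153), [62, 66, 68]), (260, (484, 233, 152), [40, 44, 46])]
168 [(254, (468, 232, 141), [53, 54, 60]), (257, (476, 233, 141), [54, 56, 60]), (260, (476, 445, -1), [50, 54, 56])]
172 [(254, (458, 425, -1), [30, 22, 26]), (257, (475, 237, 126), [104, 31, 32]), (260, (476, 425, -2), [64, 28, 29])]
176 [(254, (465, 262, 96), [124, 131, 138]), (257, (474, 233, 115), [101, 30, 29]), (260, (481, 240, 110), [101, 64, 67])]
180 [(254, (465, 245, 95), [83, 86, 90]), (257, (473, 236, 101), [94, 58, 59]), (260, (481, 234, 102), [90, 77, 80])]
```

```bash
python3 - <<'E'
from h import *
# tool-frame height above TCP along columns through the pads
R0=None
for f,tz,cols in(('w1',248.5,(190,200,440,455)),('w2',235.8,(292,298,346,352)),('w4',225.8,(255,262,268,378,385,392)),('w5',127.3,(312,336))):
    z=np.load(f'pics/{f}.npz');d=z['d'];k=z['k']
    v,u=np.indices(d.shape);r=np.stack([(u-k[2])/k[0],(v-k[3])/k[1],np.ones(d.shape)],-1)@z['R'].T;W=z['t']+r*d[...,None]
    for c in cols:
        col=[(a,round(float(d[a,c])),round(float(W[a,c,2]-tz))) for a in range(272,345,4)]
        print(f,c,[x for x in col if 100<x[1]<185][:7])
E
```

```text
w1 190 [(312, 127, 35), (316, 124, 38), (320, 122, 40), (324, 119, 43), (328, 116, 46), (332, 114, 48), (336, 114, 49)]
w1 200 [(300, 137, 25), (304, 134, 27), (308, 131, 31), (312, 127, 35), (320, 121, 40), (324, 121, 41), (328, 123, 40)]
w1 440 [(300, 136, 25), (304, 134, 28), (308, 130, 31), (312, 129, 33), (316, 129, 33), (320, 129, 34), (324, 128, 35)]
w1 455 [(308, 131, 30), (312, 128, 34), (316, 125, 37), (320, 122, 40), (324, 119, 43), (328, 116, 46), (332, 116, 47)]
w2 292 [(296, 140, 21), (300, 136, 25), (304, 134, 28), (308, 130, 31), (312, 127, 34), (316, 124, 38), (320, 121, 41)]
w2 298 [(288, 147, 13), (292, 145, 16), (296, 141, 21), (300, 137, 24), (304, 132, 29), (308, 131, 31), (312, 128, 34)]
w2 346 [(288, 148, 13), (292, 145, 16), (296, 140, 21), (300, 137, 24), (304, 135, 27), (308, 130, 31), (312, 128, 34)]
w2 352 [(288, 147, 14), (292, 144, 17), (296, 138, 23), (300, 138, 23), (304, 132, 29), (308, 132, 29), (312, 127, 34)]
w4 255 [(296, 140, 21), (300, 136, 25), (304, 133, 28), (308, 130, 31), (312, 128, 34), (316, 125, 37), (320, 121, 41)]
w4 262 [(288, 149, 12), (292, 144, 17), (296, 140, 21), (300, 137, 25), (304, 135, 27), (308, 130, 31), (312, 128, 34)]
w4 268 [(288, 149, 12), (292, 144, 17), (296, 141, 20), (300, 137, 24), (304, 136, 26), (308, 136, 26), (312, 135, 27)]
w4 378 [(288, 147, 14), (292, 144, 17), (296, 140, 21), (300, 137, 24), (304, 138, 24), (308, 139, 24), (312, 138, 25)]
w4 385 [(288, 148, 13), (292, 143, 18), (296, 141, 20), (300, 136, 25), (304, 134, 28), (308, 130, 32), (312, 129, 33)]
w4 392 [(296, 140, 21), (300, 136, 25), (304, 134, 27), (308, 131, 31), (312, 128, 34), (316, 125, 37), (320, 122, 39)]
w5 312 [(280, 179, -17), (284, 174, -12), (288, 148, 13), (292, 143, 18), (296, 141, 21), (300, 136, 25), (304, 133, 28)]
w5 336 [(280, 181, -19), (284, 176, -13), (288, 148, 13), (292, 143, 18), (296, 140, 21), (300, 136, 25), (304, 133, 28)]
```

Both cameras put the fingertips about 12 mm above the reported TCP, at around z 139. They closed above the knob, whose top is at 131.5. I'll reopen and descend in steps while watching the force.

```bash
f(){ grep -E "cont|pos|wid"; }; python3 -m pendant '0 0 0 0 0 0 0;0 0 0 0 0 0 0;0 0 0 0 0 0 0;0 0 0 0 0 0 0'|f; python3 -m pendant '0 0 -1 0 0 0 0;0 0 -1 0 0 0 0;0 0 -1 0 0 0 0;0 0 0 0 0 0 0'|f;python3 -m pendant '0 0 -1 0 0 0 0;0 0 -1 0 0 0 0;0 0 0 0 0 0 0;0 0 0 0 0 0 0'|f
```

```text
tcp_pos: [476.7, 242.1, 127.3]
contact_force: [-0.2, 0.6, 0.2]
width: 42.8
tcp_pos: [476.5, 242.0, 124.0]
contact_force: [-0.0, 0.4, -0.3]
width: 42.6
tcp_pos: [476.7, 242.1, 122.2]
contact_force: [0.9, -0.5, 0.2]
width: 42.5
```

```bash
f(){ grep -E "cont|pos|wid|gras"; }; python3 -m pendant '0 0 -2 0 0 0 0;0 0 -2 0 0 0 0;0 0 -2 0 0 0 0;0 0 0 0 0 0 0'|f; python3 -m pendant '0 0 -2 0 0 0 0;0 0 -2 0 0 0 0;0 0 -2 0 0 0 0;0 0 0 0 0 0 0'|f;python3 -m pendant '0 0 -2 0 0 0 0;0 0 -2 0 0 0 0;0 0 -1 0 0 0 0;0 0 0 0 0 0 0'|f; python3 -m pendant '0 0 0 0 0 0 1;0 0 0 0 0 0 1;0 0 0 0 0 0 1;0 0 0 0 0 0 1;0 0 0 0 0 0 1' 30|f
```

```text
tcp_pos: [476.4, 241.8, 115.8]
contact_force: [0.8, -0.2, 0.2]
width: 42.8
grasp_force: 0.0
tcp_pos: [476.4, 241.9, 109.9]
contact_force: [0.6, -0.4, -0.1]
width: 43.1
grasp_force: 0.0
tcp_pos: [476.5, 242.0, 105.0]
contact_force: [-0.5, -0.5, -0.6]
width: 42.7
grasp_force: 0.0
tcp_pos: [476.9, 242.1, 105.5]
contact_force: [0.3, -1.0, 0.2]
width: 12.5
grasp_force: 29.3
```

```bash
f(){ grep -E "cont|pos|wid|gras"; }; python3 -m pendant '-0.2 -2 0 0 0 0 1;-0.2 -2 0 0 0 0 1;-0.2 -2 0 0 0 0 1;-0.2 -2 0 0 0 0 1;0 0 0 0 0 0 1'|f; python3 -m pendant '-0.2 -2 0 0 0 0 1;-0.2 -2 0 0 0 0 1;-0.2 -2 0 0 0 0 1;0 0 0 0 0 0 1'|f;python3 -m pendant '-0.1 -1 0 0 0 0 1;-0.1 -1 0 0 0 0 1;0 0 0 0 0 0 1'|f
```

```text
tcp_pos: [476.1, 233.8, 105.5]
contact_force: [1.1, 1.5, -0.6]
width: 13.2
grasp_force: 29.4
tcp_pos: [475.6, 229.0, 105.5]
contact_force: [2.1, 4.7, -1.6]
width: 12.5
grasp_force: 29.3
tcp_pos: [475.6, 229.0, 105.6]
contact_force: [2.8, 6.0, -3.3]
width: 12.7
grasp_force: 29.3
```

```bash
f(){ grep -E "cont|pos|wid|gras"; }; python3 -m pendant '-0.2 -2 0 0 0 0 1;0 0 0 0 0 0 1;0 0 0 0 0 0 1;0 0 0 0 0 0 1'|f; python3 -m pendant '-0.2 -2 0 0 0 0 1;0 0 0 0 0 0 1;0 0 0 0 0 0 1;0 0 0 0 0 0 1'|f
python3 - <<'E'
from h import *
p,d,c=shot('wrist','w6'); W=cloud(c,d); print(state()['tcp_pos'],state()['contact_force'],state()['time'])
cv2.imwrite('pics/c6.png',cv2.resize(p[200:400,200:440],(720,600),interpolation=cv2.INTER_CUBIC)[:,:,::-1])
E
```

```text
tcp_pos: [475.6, 229.0, 105.6]
contact_force: [4.1, 9.5, -6.4]
width: 12.2
grasp_force: 29.3
tcp_pos: [475.5, 229.0, 105.7]
contact_force: [5.4, 13.4, -9.1]
width: 12.5
grasp_force: 29.3
[475.60092993 228.9639226  105.71212833] [ 4.55425066 12.25739841 -8.95945267] 21.0
```

View pics/c6.png

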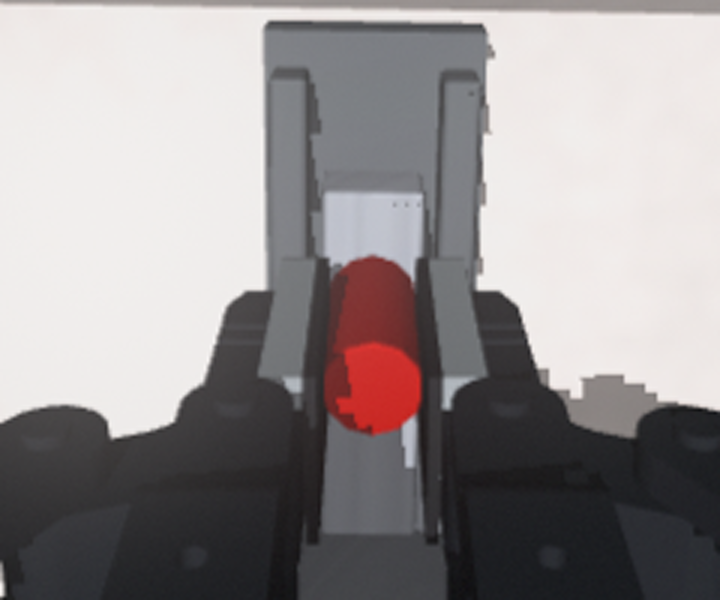

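The bolt has stopped hard after 13 mm of TCP travel. I'll ease off, let go, lift, and measure the knob and bolt tip against the pocket axis.

```bash
f(){ grep -E "cont|pos|wid|gras"; }; python3 -m pendant '0.3 3 0 0 0 0 1;0.3 3 0 0 0 0 1;0 0 0 0 0 0 1'|f; python3 -m pendant '0 0 0 0 0 0 0;0 0 0 0 0 0 0;0 0 0 0 0 0 0;0 0 0 0 0 0 0'|f;python3 -m pendant '0 0 20 0 0 0 0;0 0 40 0 0 0 0;0 -20 40 0 0 0 0;0 -40 20 0 0 0 0;0 -40 0 0 0 0 0'|f; python3 -m pendant '0 0 0 0 0 0 0;0 0 0 0 0 0 0;0 0 0 0 0 0 0;0 0 0 0 0 0 0'|f
cat > m7.py <<'E'
from h import *
import sys
f=sys.argv[1]
if len(sys.argv)>2: p,d,c=shot('wrist',f); print(state()['tcp_pos'],yaw(),state()['time'])
z=np.load(f'pics/{f}.npz');p=z['p'];d=z['d'];k=z['k']
v,u=np.indices(d.shape);r=np.stack([(u-k[2])/k[0],(v-k[3])/k[1],np.ones(d.shape)],-1)@z['R'].T;W=z['t']+r*d[...,None]
q=p.astype(int); m=(q[...,0]>2*q[...,1]+15)&(q[...,0]>2*q[...,2]+15)&(np.abs(W[...,2]-131.5)<3)&(W[...,1]>200)
K=(W[m].min(0)+W[m].max(0))/2; print('knob',m.sum(),K,np.ptp(W[m],axis=0))
b=(q[...,2]>1.5*q[...,0]+20)&(np.abs(W[...,2]-150)<4)&(np.hypot(W[...,0]-468,W[...,1]-149)<50); print('cup bar',b.sum(),W[b].mean(0),cv2.minAreaRect(W[b][:,:2].astype(np.float32)))
fl=(np.abs(W[...,2]-87)<2)&(np.hypot(W[...,0]-468.4,W[...,1]-149.5)<50); F=W[fl][:,:2]; 
h=cv2.convexHull(F.astype(np.float32)); print('flange',fl.sum(),np.median(W[fl][:,2]),cv2.minEnclosingCircle(h))
y=np.array([np.cos(np.radians(85)),np.sin(np.radians(85))]); x=np.array([y[1],-y[0]])
Dm=W[...,:2]-K[:2]; l=(np.abs(Dm@x)<6)&(W[...,2]>94)&(W[...,2]<108)&(Dm@y<-5)&(Dm@y>-75); s=np.sort((Dm@y)[l]); print('tip rel knob',s[:5],s[len(s)//50] if len(s) else None)
a=np.array([468.4,149.5]); print('knob along y from axis',(K[:2]-a)@y,(K[:2]-a)@x)
E
python3 m7.py w4; python3 m7.py w7 1
```

```text
tcp_pos: [475.6, 229.0, 105.5]
contact_force: [2.0, 4.7, -0.6]
width: 12.6
grasp_force: 30.1
tcp_pos: [474.8, 226.8, 104.9]
contact_force: [-0.2, -0.2, -0.3]
width: 42.5
grasp_force: 0.0
tcp_pos: [477.7, 128.7, 229.4]
contact_force: [1.0, -0.7, 0.0]
width: 42.7
grasp_force: 0.0
tcp_pos: [474.7, 129.7, 225.0]
contact_force: [-0.1, 0.0, -0.1]
width: 42.8
grasp_force: 0.0
knob 310 [476.54268097 240.76564054 131.92547321] [13.0309592  12.81454544  4.51092327]
cup bar 1220 [468.35394657 151.08253652 149.73724428] ((468.74365234375, 150.39260864257812), (12.937329292297363, 43.0255126953125), 37.6988525390625)
flange 3829 86.91349218098713 ((469.2441101074219, 149.7657470703125), 41.89124298095703)
tip rel knob [-66.56903495 -66.39166463 -66.31424474 -66.21335754 -66.20217987] -65.6856880150924
knob along y from axis 91.62802863559581 0.1573709179068956
[474.78052492 129.65262113 224.94063424] -4.920210967145524 22.65
knob 337 [475.52488112 227.86257836 131.46627997] [12.82624299 12.32295578  4.3671335 ]
cup bar 1318 [469.22075026 150.96548213 149.67717969] ((469.3271179199219, 150.4493408203125), (13.304945945739746, 43.49064254760742), 37.15541458129883)
flange 3885 86.90143362510884 ((469.07745361328125, 149.85427856445312), 41.90312957763672)
tip rel knob [-53.80184433 -53.80030616 -53.39519952 -53.27561293 -53.21677476] -52.72160919540306
knob along y from axis 78.68535939274231 0.26802007126757665
```

View pics/w7.png

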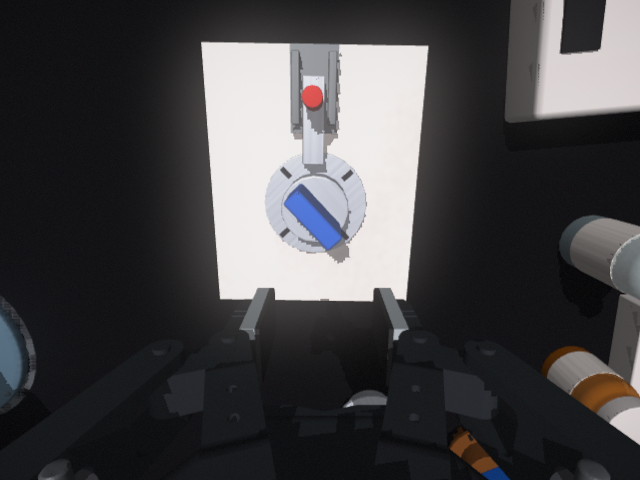

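The view shows the bolt tip lying over the flange at (313,163), the knob at (312,97), the cup home (flange 86.9 mm) and the gripper empty. The knob is 78 mm from the axis, which is the fully shut position. Handing in.

```bash
python3 -m pendant '0 0 20 0 0 0 0;0 0 0 0 0 0 0;0 0 0 0 0 0 0;0 0 0 0 0 0 0' | grep -E "cont|pos"; python3 -c "
from bench import *
print(close_job())"
```

```text
tcp_pos: [474.8, 128.3, 244.5]
contact_force: [0.3, -0.5, -0.3]
the job is handed in; nothing more can be done
None
```

The job is handed in at about 23 s: the blue-bar cup is fully home in the pocket, the bolt is shut over its flange, the gripper is empty and clear, and I moved nothing else on the bench; the judge's verdict was not shown.

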